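Set the glazed pots on their stilts for the kiln

TASK

Load the kiln shelf: take the four glazed pots from the ware board and stand each one upright, centred on the stilt of its own size on the kiln shelf, the smallest pot on the smallest stilt and so on up to the largest on the largest. Set them down without dropping or tipping any, and leave the two unglazed terracotta pots where they stand.

Things in the scene. Friction and masses are not known exactly. Their poses are not given: they have to be found in the camera images.
- bud_mid (a point): smallest glazed pot, yellow: round little bud vase, 85 mm high, flat foot 48 mm across, belly 54 mm across, topped by a straight round neck 26 mm across that makes up its uppermost 38 mm (the place to grip, from above; solid, the dark mouth is only skin deep); about 100 g, loose, standing on the plywood ware board (top 40 mm above the bench). Point: on its axis, half-way up (42.5 mm above its foot); z runs up its axis.
- flask_mid (a point): second smallest glazed pot, green: cone-shaped flask, 92 mm high, flat foot 60 mm across, belly 66 mm across, topped by a straight round neck 30 mm across that makes up its uppermost 38 mm (the place to grip, from above; solid, the dark mouth is only skin deep); about 150 g, loose, standing on the plywood ware board (top 40 mm above the bench). Point: on its axis, half-way up (46 mm above its foot); z runs up its axis.
- bottle_mid (a point): second largest glazed pot, blue: straight-sided bottle, 98 mm high, flat foot 74 mm across, belly 80 mm across, topped by a straight round neck 34 mm across that makes up its uppermost 38 mm (the place to grip, from above; solid, the dark mouth is only skin deep); about 210 g, loose, standing on the plywood ware board (top 40 mm above the bench). Point: on its axis, half-way up (49 mm above its foot); z runs up its axis.
- jar_mid (a point): largest glazed pot, dark plum red: broad-bellied bottle, 104 mm high, flat foot 88 mm across, belly 94 mm across, topped by a straight round neck 40 mm across that makes up its uppermost 38 mm (the place to grip, from above; solid, the dark mouth is only skin deep); about 290 g, loose, standing on the plywood ware board (top 40 mm above the bench). Point: on its axis, half-way up (52 mm above its foot); z runs up its axis.
- stilt_1_top (a point): smallest of the four white ceramic stilts (belongs to the yellow bud vase): a three-armed star, three upright steel tips on a circle 30 mm across, arms reaching 18 mm from the centre, 20 mm high, 40 g, lying loose on the dark grey kiln shelf (top 40 mm above the bench). Point: on its centre at the height of the tips, where the middle of a pot's foot comes to rest; z up, x along one arm.
- stilt_2_top (a point): second smallest of the four white ceramic stilts (belongs to the green flask): a three-armed star, three upright steel tips on a circle 44 mm across, arms reaching 25 mm from the centre, 20 mm high, 50 g, lying loose on the dark grey kiln shelf (top 40 mm above the bench). Point: on its centre at the height of the tips, where the middle of a pot's foot comes to rest; z up, x along one arm.
- stilt_3_top (a point): second largest of the four white ceramic stilts (belongs to the blue bottle): a three-armed star, three upright steel tips on a circle 58 mm across, arms reaching 32 mm from the centre, 20 mm high, 60 g, lying loose on the dark grey kiln shelf (top 40 mm above the bench). Point: on its centre at the height of the tips, where the middle of a pot's foot comes to rest; z up, x along one arm.
- stilt_4_top (a point): largest of the four white ceramic stilts (belongs to the plum red bottle): a three-armed star, three upright steel tips on a circle 72 mm across, arms reaching 39 mm from the centre, 20 mm high, 70 g, lying loose on the dark grey kiln shelf (top 40 mm above the bench). Point: on its centre at the height of the tips, where the middle of a pot's foot comes to rest; z up, x along one arm.
- biscuit_board_mid (a point): unglazed terracotta-coloured pot among the glazed ones on the ware board: 92 mm high, 66 mm across, loose; leave it alone. Point: on its axis half-way up. Board and shelf lie side by side ahead of the robot (which is left varies); each is 260 x 370 mm and carries six things about 120 mm apart in two rows, none over 104 mm high. Sixth on the board: a lidded glaze jar (75 mm), not listed.
- biscuit_shelf_mid (a point): unglazed terracotta-coloured pot already standing among the stilts on the kiln shelf: 98 mm high, 80 mm across, loose; leave it alone. Point: on its axis half-way up, z up its axis. The sixth thing on the shelf is a clay pat with three small upright cones (28 x 64 mm, 65 mm high), not listed.
Things that resemble listed ones, but are neither listed nor needed, are in the scene too. What is shaped like the part that bears bud_mid but red is not meant.

How it is judged (in metres and radians):
At the end, for the whole second after the job is handed in: Each glazed pot stands at rest and released on the stilt of its own size: its axis within 10 mm of the stilt's centre, its foot on the tips (height within 5 mm), upright within 0.1 rad. Both unglazed pots stand upright within 20 mm of where they were (horizontal distance between bud_mid and stilt_1_top below 0.01 m and z of bud_mid in the frame of stilt_1_top between 0.0375 and 0.0475 m and angle between each of bud_mid, flask_mid, bottle_mid, jar_mid, biscuit_board_mid, biscuit_shelf_mid's own z axis and vertical below 0.1 rad and linear speed of each of bud, flask, bottle, jar below 0.02 m/s and angular speed of each of bud, flask, bottle, jar below 0.2 rad/s and horizontal distance between flask_mid and stilt_2_top below 0.01 m and z of flask_mid in the frame of stilt_2_top between 0.041 and 0.051 m and horizontal distance between bottle_mid and stilt_3_top below 0.01 m and z of bottle_mid in the frame of stilt_3_top between 0.044 and 0.054 m and horizontal distance between jar_mid and stilt_4_top below 0.01 m and z of jar_mid in the frame of stilt_4_top between 0.047 and 0.057 m and distance of each of biscuit_board_mid, biscuit_shelf_mid from where it was at the start of the episode below 0.02 m); the robot touches nothing.
It fails at once if the unglazed pot on the ware board is shifted more than 20 mm or knocked over (distance of biscuit_board_mid from where it was at the start of the episode above 0.02 m or angle between biscuit_board_mid's own z axis and vertical above 0.3 rad).
It fails at once if the unglazed pot on the kiln shelf is shifted more than 20 mm or knocked over (distance of biscuit_shelf_mid from where it was at the start of the episode above 0.02 m or angle between biscuit_shelf_mid's own z axis and vertical above 0.3 rad).
It fails at once if a glazed pot is dropped (moves faster than 0.6 m/s, a fall of about 2 cm, with no finger on it) ((contact force between bud and the fingers below 0.05 N and linear speed of bud above 0.6 m/s) or (contact force between flask and the fingers below 0.05 N and linear speed of flask above 0.6 m/s) or (contact force between bottle and the fingers below 0.05 N and linear speed of bottle above 0.6 m/s) or (contact force between jar and the fingers below 0.05 N and linear speed of jar above 0.6 m/s)).
It fails at once if a glazed pot is tipped over (tilted beyond 0.8 rad) (angle between any of bud_mid, flask_mid, bottle_mid, jar_mid's own z axis and vertical above 0.8 rad).
It also fails if it takes over 112 s, if anything falls off the work surface, if the arm or the gripper's body presses on something with over 40 N, if the wrist force passes 120 N, or if a joint passes its speed limit or range.

ROBOT

A 6-joint arm with a two-finger parallel gripper is mounted at the origin on the work surface. World frame = base frame: x ahead of the robot, y to its left, z up, the work surface at z = 0. Lengths are in mm, angles in rad, forces in N, time in s.
With the tool pointing down it reaches from about 400 to 925 mm from the base axis. Payload 12.5 kg.
Tool frame: the origin (TCP) lies on the centre line of the jaws, within the pads' length; the fingertips stand 19 mm ahead of it and the grasp point (between the pads) is the TCP; z points along the fingers, y is the line along which they close (so a half turn about z gives the same grasp; the last joint's range is limited). The gripper opens to 95 mm and grips with 3 to 60 N. Pads are 20 mm wide; open, the fingers measure 119 mm over their backs; the gripper's body (75 mm by 180 mm) begins 59 mm behind the grasp point.
Start: joints at [-1.232, 0.491, 1.559, -0, 1.092, -0.106], TCP at [268.947, -564.192, 233.661] pointing down, gripper open.
Joint ranges: [-3.1, 3.1], [-0.84, 2.19], [0.05, 2.79], [-1.13, 4.28], [0.06, 2.93], [-2.69, 2.69]. Speed limits (rad/s): [2.22, 2.22, 2.79, 3.14, 3.14, 3.14].

INTERFACE

Orientations are given as [roll, pitch, yaw] about the fixed x, y, z axes, in that order (R = Rz(yaw) Ry(pitch) Rx(roll)).
In Python, from cell import state, read_camera, job_done gives the robot as it stands.
- The arm moves only by the tool arm_command, never from a script. Its argument "deltas" is a list of rows, each an object of numbers: "dx", "dy", "dz": the shift along the world's x, y, z in m; "yaw": the turn about the world's z in degrees. In form: [{"dx": .., "dy": .., "dz": .., "yaw": ..}, ...]. A call has 1 to 20 rows; each row shifts and turns the commanded pose from where the row before left it; what a row does not reach is not made up. A row lasts 1/10 s, in which the tool goes at most 50 mm and 8.59 degrees, less where a joint would pass 70% of its speed; a pose out of reach is approached as far as the arm can. A call with a gripper value outside its range is refused whole. "gripper" is the finger opening in m, from 0 to 0.0951, set as the call begins (left out, the last holds). The fingers move at their own pace and stop on an object; the grip force is fixed at half the most. Time passes only in rows, so rows that do not move let the fingers close. It gives the time, the measured TCP pose, the force, the opening and the grip force at its end, in the units of the state.
- state(): the state, without advancing time (a new reading comes with each control period).
- read_camera(name): name is "scene" or "top" or "wrist"; returns a dict with "color" (384x512x3 uint8, red, green, blue), "range_z" (384x512 float32, mm along the optical axis (not along the pixel's ray), 0 where there is no reading), "fx", "fy", "cx", "cy" (pixels), "extrinsics" (4x4, takes a point from camera to world coordinates). Camera axes: x right, y up, looking along -z (the intrinsics and any distortion apply to the point x, -y, -z); pixel columns grow to the right and rows downward; lengths in mm; the calibration is good to about 2 mm. A picture is of the moment at which its call begins.
- job_done(): hands the job in; it is judged then, once.
The state is a dict: "t": time; "joints": joint angles; "qvel": joint speeds; "tau": joint torques, N m; "eef_pos": TCP position; "tcp_rot": TCP orientation; "ft_force": force on the tool from outside, world axes, zero at the start; "moment": the same for the moment, N m; "opening": opening from 0.0 (shut) to 1.0 (fully open); "grip_force": force on a finger pad.
Only numpy, scipy, OpenCV 4.12 (cv2) and the standard library are available. Lean on these libraries where they do the work, as an engineer would, in place of code of your own. Each camera call takes 0.05 s, during which the arm holds its last target. There are 200 camera calls.

## Working session

There is one attempt and no reset: what is moved stays moved. The work goes in short steps, Python scripts to look and compute and a tool call to move; the robot and the scene stay as the last step left them, time stands still between calls to the robot, and variables do not carry over. Pictures are saved under pics/ and viewed, at most 14 in all, crops included, and the job is handed in when it is done.

Besides the shell and the picture viewer there is one more tool, called after "Call:" as a command line: name --argument value ..., lists and objects as JSON in quotes. arm_command: Moves the arm, as the interface text tells. Its arguments: {"type":"object","properties":{"deltas":{"type":"array"},"gripper":{"type":"number"}},"required":["deltas"]}

```bash
mkdir -p pics
cat > h.py <<'E'
import numpy as np, cv2
from cell import state, read_camera, job_done
def snap(name, out):
    c=read_camera(name); np.save(f'/tmp/{out}.npy',c,allow_pickle=True)
    cv2.imwrite(f'pics/{out}.png',c['color'][:,:,::-1]); return c
def load(out): return np.load(f'/tmp/{out}.npy',allow_pickle=True).item()
def cloud(c):
    z=c['range_z'].astype(float); v,u=np.mgrid[:z.shape[0],:z.shape[1]]
    p=np.stack([(u-c['cx'])/c['fx']*z,-(v-c['cy'])/c['fy']*z,-z,np.ones_like(z)],-1)
    w=(p@c['extrinsics'].T)[...,:3]; w[z==0]=np.nan; return w
E
python3 - <<'E'
from h import *
for n in('top','scene'):
    c=snap(n,n+'0'); print(n,c['fx'],c['extrinsics'].round(3).tolist())
print(state())
E
```

```text
top 349.7465546643519 [[0.017, 0.994, -0.109, 519.502], [-1.0, 0.017, -0.004, -4.502], [-0.002, 0.109, 0.994, 835.057], [0.0, 0.0, 0.0, 1.0]]
scene 469.5726459031637 [[-0.866, -0.302, 0.399, 1064.201], [0.5, -0.487, 0.716, 849.129], [-0.022, 0.82, 0.572, 764.504], [0.0, 0.0, 0.0, 1.0]]
{'t': 0.1, 'joints': array([-1.23160100e+00,  4.91462983e-01,  1.55937375e+00,  4.00329524e-06,
        1.09171405e+00, -1.05618771e-01]), 'qvel': array([-0.00179378, -0.00259703, -0.0012139 , -0.0008031 ,  0.00107997,
       -0.0007531 ]), 'tau': array([ 4.68260521e-03, -6.13619542e+01, -2.58605933e+01,  6.94546988e-02,
        4.70242719e-02, -7.30637362e-05]), 'eef_pos': array([ 268.87723105, -563.99288117,  233.14781327]), 'tcp_rot': array([-3.14064024e+00, -1.04539079e-04,  4.44812204e-01]), 'ft_force': array([0.50805461, 0.23085244, 0.03786885]), 'moment': array([ 0.00927217, -0.02513154,  0.003464  ]), 'grip_force': 0.0, 'opening': 1.002660199030616}
```

View pics/top0.png

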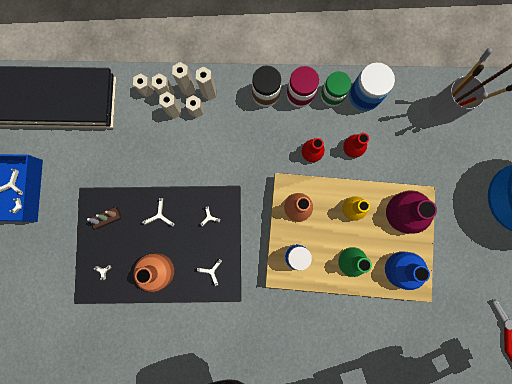

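View pics/scene0.png

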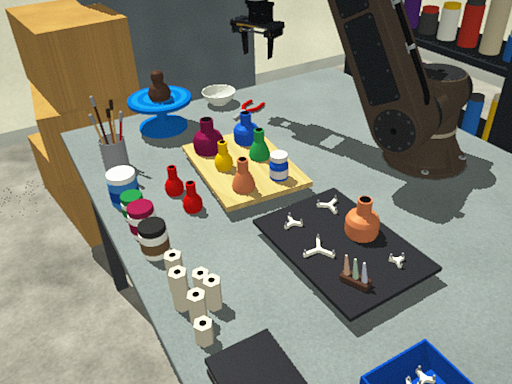

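The pots are on the right-hand board: yellow (357,208), green (354,262), blue (408,270), plum (411,212). The terracotta pot on the board is at (298,207). The red vases at (313,150) and (356,145) stand on the bench and are decoys. The yellow one fits the description because it is yellow and stands on the plywood. The shelf stilts are at (160,213), (211,271), (208,216) and (102,270). The ones in the blue box, around (12,190), are decoys.

Run:
```python
from h import *
from scipy.spatial import cKDTree
for n in('top0','scene0'):
    c=load(n); w=cloud(c); im=c['color']
    hsv=cv2.cvtColor(im,cv2.COLOR_RGB2HSV); x,y,z=w[...,0],w[...,1],w[...,2]
    reg=(x>300)&(x<720)
    print(n)
    m=reg&(y<-20)&(y>-520)&(z>95)
    k,l,s,cc=cv2.connectedComponentsWithStats(m.astype(np.uint8))
    for i in range(1,k):
        if s[i,4]<40: continue
        q=(l==i); zt=np.nanpercentile(z[q],97)
        t=q&(z>zt-25); tp=q&(z>zt-4)
        print('pot',cc[i].round(),s[i,4],'zt',zt.round(1),'top med',np.median(w[tp],0).round(1),'bb mid',((np.percentile(w[tp],3,axis=0)+np.percentile(w[tp],97,axis=0))/2).round(1),np.ptp(w[tp],axis=0).round(0),im[t].mean(0).round())
    m=reg&(y>20)&(y<480)&(hsv[...,2]>120)&(hsv[...,1]<70)&(z>38)&(z<75)
    k,l,s,cc=cv2.connectedComponentsWithStats(m.astype(np.uint8))
    for i in range(1,k):
        if s[i,4]<25: continue
        p=w[l==i]; 
        print('stilt',cc[i].round(),s[i,4],'mean',p.mean(0).round(1),'circ',[round(float(a),1) for a in (lambda r:(r[0][0],r[0][1],r[1]))(cv2.minEnclosingCircle(p[:,:2].astype(np.float32)))], np.percentile(p[:,2],[5,50,95]).round(1))
c=load('top0')
cv2.imwrite('pics/crop1.png',cv2.resize(c['color'][175:310,70:445,::-1],(800,288),interpolation=cv2.INTER_CUBIC))
```

```text
top0
pot [416. 211.] 1025 zt 146.4 top med [ 578.1 -337.1  144.7] bb mid [ 577.4 -338.   144.9] [38. 39.  7.] [63. 26. 40.]
pot [302. 204.] 206 zt 135.1 top med [586.9 -95.3 133.1] bb mid [586.1 -95.4 133.2] [27. 28.  5.] [108.  68.  48.]
pot [361. 206.] 172 zt 127.6 top med [ 585.6 -218.4  125.7] bb mid [ 584.9 -218.6  125.9] [23. 24.  6.] [124. 103.  16.]
pot [299. 258.] 450 zt 117.7 top med [476.6 -91.6 115.7] bb mid [476.5 -90.9 115.9] [44. 47.  5.] [228. 224. 219.]
pot [361. 264.] 250 zt 134.6 top med [ 466.2 -215.9  132.5] bb mid [ 467.  -215.6  132.9] [29. 28.  5.] [36. 81. 46.]
pot [413. 272.] 646 zt 140.0 top med [ 452.6 -325.   138.8] bb mid [ 452.1 -325.4  138.6] [33. 33.  6.] [25. 44. 85.]
stilt [159. 215.] 185 mean [563.1 218.1  49.8] circ [563.0, 216.6, 38.3] [43.5 49.7 57.2]
stilt [209. 217.] 107 mean [560.  105.7  50.1] circ [561.2, 104.8, 24.5] [42.2 50.1 58.4]
stilt [211. 271.] 154 mean [440.4  96.8  49.8] circ [441.1, 96.9, 31.7] [42.  49.6 58.8]
stilt [102. 271.] 100 mean [436.3 336.3  50.1] circ [436.4, 336.5, 18.3] [42.  49.9 61. ]
scene0
pot [336.  11.] 292 zt 
[... 639 characters left out ...]
78.6 -89.8 113.1] [45. 49.  5.] [210. 209. 205.]
pot [242. 165.] 175 zt 130.8 top med [588.9 -94.6 129.5] bb mid [589.3 -95.2 129.2] [31. 32.  5.] [147.  92.  58.]
stilt [328. 205.] 135 mean [444.   96.3  45.4] circ [435.4, 94.9, 35.6] [38.8 45.7 54. ]
stilt [292. 223.] 112 mean [561.5 108.   45.5] circ [561.8, 104.1, 26.5] [38.6 45.5 52.6]
stilt [318. 250.] 221 mean [565.7 220.2  45.2] circ [563.6, 215.2, 40.3] [38.4 45.8 53. ]
stilt [396. 260.] 105 mean [439.7 336.8  45.5] circ [434.7, 337.8, 21.0] [39.  45.9 51.2]
stilt [355. 274.] 44 mean [557.  337.1  64.1] circ [543.8, 323.6, 25.7] [53.5 65.  73.3]
stilt [364. 278.] 47 mean [550.  356.3  65.2] circ [545.3, 354.9, 10.3] [54.8 64.9 74.6]
```

View pics/crop1.png

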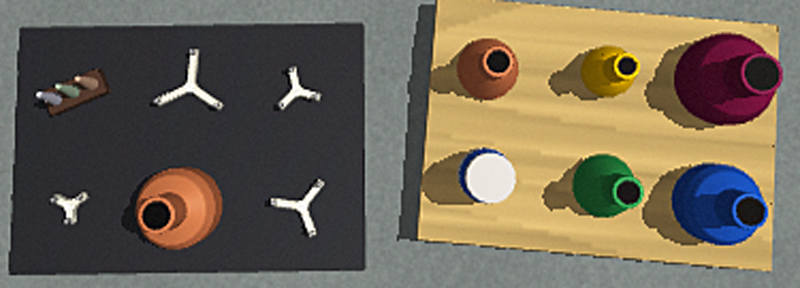

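The crop confirms it. Stilts by enclosing radius are S1 (18 mm), S2 (24.5), S3 (32) and S4 (38), and all four glazed pots stand on the plywood. I'll go above the yellow pot first.

Call:
arm_command --deltas '[{"dx": 0.013,"dy": 0.014,"yaw": -1},{"dx": 0.0263,"dy": 0.0288,"yaw": -2.1},{"dx": 0.0263,"dy": 0.0288,"yaw": -2.1},{"dx": 0.0263,"dy": 0.0288,"yaw": -2.1},{"dx": 0.0263,"dy": 0.0288,"yaw": -2.1},{"dx": 0.0263,"dy": 0.0288,"yaw": -2.1},{"dx": 0.0263,"dy": 0.0288,"yaw": -2.1},{"dx": 0.0263,"dy": 0.0288,"yaw": -2.1},{"dx": 0.0263,"dy": 0.0288,"yaw": -2.1},{"dx": 0.0263,"dy": 0.0288,"yaw": -2.1},{"dx": 0.0263,"dy": 0.0288,"yaw": -2.1},{"dx": 0.0263,"dy": 0.0288,"yaw": -2.1},{"dx": 0.0137,"dy": 0.0147,"yaw": -1.4},{},{}]'

```text
$.deltas[0]: bad value
```

Run:
```python
from h import *
c=snap('wrist','w1'); w=cloud(c); print(c['extrinsics'].round(2).tolist())
z=w[...,2]; m=(z>100)&(z<180)
k,l,s,cc=cv2.connectedComponentsWithStats(m.astype(np.uint8))
for i in range(1,k):
    if s[i,4]>150:
        p=w[l==i]; zt=np.percentile(p[:,2],97); t=p[p[:,2]>zt-4]
        print(cc[i].round(),s[i,4],zt.round(1),((np.percentile(t,2,axis=0)+np.percentile(t,98,axis=0))/2).round(1),np.ptp(t,axis=0).round(),c['color'][l==i].mean(0).round())
```

```text
[[0.43, 0.88, 0.21, 329.38], [-0.9, 0.42, 0.1, -535.3], [-0.0, -0.24, 0.97, 384.72], [0.0, 0.0, 0.0, 1.0]]
```

View pics/w1.png

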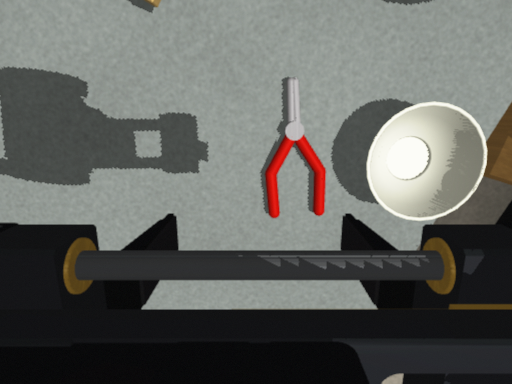

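The move was refused because each row needs all four keys. The wrist view still shows only the bench, with the pliers at (294,140) and the bowl at (426,160).

Call:
arm_command --deltas '[{"dx": 0.013,"dy": 0.014,"dz": 0,"yaw": -1},{"dx": 0.0263,"dy": 0.0288,"dz": 0,"yaw": -2.1},{"dx": 0.0263,"dy": 0.0288,"dz": 0,"yaw": -2.1},{"dx": 0.0263,"dy": 0.0288,"dz": 0,"yaw": -2.1},{"dx": 0.0263,"dy": 0.0288,"dz": 0,"yaw": -2.1},{"dx": 0.0263,"dy": 0.0288,"dz": 0,"yaw": -2.1},{"dx": 0.0263,"dy": 0.0288,"dz": 0,"yaw": -2.1},{"dx": 0.0263,"dy": 0.0288,"dz": 0,"yaw": -2.1},{"dx": 0.0263,"dy": 0.0288,"dz": 0,"yaw": -2.1},{"dx": 0.0263,"dy": 0.0288,"dz": 0,"yaw": -2.1},{"dx": 0.0263,"dy": 0.0288,"dz": 0,"yaw": -2.1},{"dx": 0.0263,"dy": 0.0288,"dz": 0,"yaw": -2.1},{"dx": 0.0137,"dy": 0.0147,"dz": 0,"yaw": -1.4},{"dx": 0,"dy": 0,"dz": 0,"yaw": 0},{"dx": 0,"dy": 0,"dz": 0,"yaw": 0}]'

```text
t: 1.65
eef_pos: [584.7, -218.6, 233.3]
tcp_rot: [-3.141, 0.001, 0.001]
ft_force: [-0.3, -0.2, 0.1]
opening: 0.997
grip_force: 0.0
```

```bash
cat > ws.py <<'E'
from h import *
import sys
c=snap('wrist',sys.argv[1]); w=cloud(c); x,y,z=w[...,0],w[...,1],w[...,2]; e=state()['eef_pos']; print(e.round(1))
m=(z>100)&(z<160)
k,l,s,cc=cv2.connectedComponentsWithStats(m.astype(np.uint8))
for i in range(1,k):
    if s[i,4]>150:
        p=w[l==i]; zt=np.percentile(p[:,2],97); t=p[p[:,2]>zt-4]
        print('pot',cc[i].round(),s[i,4],zt.round(1),((np.percentile(t,2,axis=0)+np.percentile(t,98,axis=0))/2).round(1),np.ptp(t,axis=0).round(),c['color'][l==i].mean(0).round())
hsv=cv2.cvtColor(c['color'],cv2.COLOR_RGB2HSV)
m=(y>20)&(hsv[...,2]>120)&(hsv[...,1]<70)&(z>38)&(z<75)
k,l,s,cc=cv2.connectedComponentsWithStats(m.astype(np.uint8))
for i in range(1,k):
    if s[i,4]>150:
        p=w[l==i]; (q,r)=cv2.minEnclosingCircle(p[:,:2].astype(np.float32)); print('stilt',cc[i].round(),s[i,4],np.round(q,1),round(r,1),np.percentile(p[:,2],[5,50,95]).round(1))
E
python3 ws.py w2
```

```text
[ 584.4 -219.1  233.4]
pot [394. 197.] 3946 145.9 [ 579.3 -338.8  144.4] [39. 40.  5.] [77. 19. 42.]
pot [121. 190.] 1449 133.9 [587.3 -97.5 132.4] [29. 30.  5.] [100.  58.  37.]
pot [262. 191.] 805 127.0 [ 585.9 -220.4  125.3] [25. 25.  5.] [125. 101.   7.]
pot [152. 299.] 181 116.1 [ 474.9 -110.6  114.8] [18. 13.  4.] [202. 196. 191.]
pot [258. 299.] 568 132.3 [ 480.2 -217.5  130.6] [ 6. 22.  5.] [33. 99. 48.]
pot [363. 304.] 246 116.7 [ 468.  -325.5  115.1] [ 4. 18.  5.] [ 19.  47. 104.]
```

View pics/w2.png

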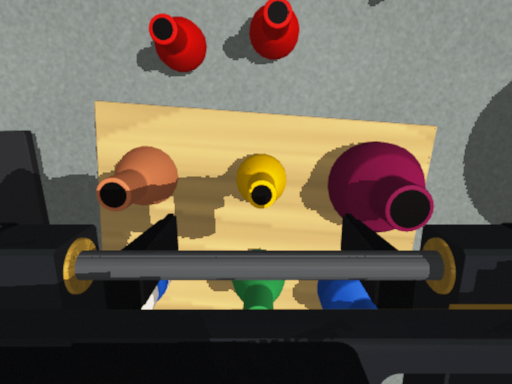

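The wrist view agrees with the top view to about 2 mm; the yellow neck is at (262,191). Descending to grasp.

Call:
arm_command --deltas '[{"dx": 0.001,"dy": -0.001,"dz": -0.01,"yaw": 0},{"dx": 0,"dy": 0,"dz": -0.02,"yaw": 0},{"dx": 0,"dy": 0,"dz": -0.02,"yaw": 0},{"dx": 0,"dy": 0,"dz": -0.02,"yaw": 0},{"dx": 0,"dy": 0,"dz": -0.02,"yaw": 0},{"dx": 0,"dy": 0,"dz": -0.02,"yaw": 0},{"dx": 0,"dy": 0,"dz": -0.012,"yaw": 0},{"dx": 0,"dy": 0,"dz": 0,"yaw": 0},{"dx": 0,"dy": 0,"dz": 0,"yaw": 0}]' --gripper 0.06

```text
t: 2.6
eef_pos: [585.9, -220.1, 111.9]
tcp_rot: [3.141, -0.0, -0.001]
ft_force: [0.2, -0.0, 0.2]
opening: 0.632
grip_force: 0.0
```

Call:
arm_command --deltas '[{"dx": 0,"dy": 0,"dz": 0,"yaw": 0},{"dx": 0,"dy": 0,"dz": 0,"yaw": 0},{"dx": 0,"dy": 0,"dz": 0,"yaw": 0},{"dx": 0,"dy": 0,"dz": 0,"yaw": 0},{"dx": 0,"dy": 0,"dz": 0,"yaw": 0},{"dx": 0,"dy": 0,"dz": 0,"yaw": 0},{"dx": 0,"dy": 0,"dz": 0,"yaw": 0},{"dx": 0,"dy": 0,"dz": 0,"yaw": 0}]' --gripper 0.015

```text
t: 3.4
eef_pos: [586.0, -219.7, 111.8]
tcp_rot: [3.141, -0.0, -0.0]
ft_force: [-0.9, 0.2, 2.0]
opening: 0.272
grip_force: 29.9
```

Call:
arm_command --deltas '[{"dx": 0,"dy": 0,"dz": 0.01,"yaw": 0},{"dx": 0,"dy": 0,"dz": 0.02,"yaw": 0},{"dx": 0,"dy": 0,"dz": 0.03,"yaw": 0},{"dx": 0,"dy": 0,"dz": 0.03,"yaw": 0},{"dx": 0,"dy": 0,"dz": 0.03,"yaw": 0},{"dx": 0,"dy": 0,"dz": 0.01,"yaw": 0},{"dx": 0,"dy": 0,"dz": 0,"yaw": 0}]'

```text
t: 4.1
eef_pos: [586.2, -219.8, 242.9]
tcp_rot: [3.14, -0.002, -0.0]
ft_force: [-0.3, -0.3, -0.8]
opening: 0.273
grip_force: 29.9
```

Call:
arm_command --deltas '[{"dx": -0.004,"dy": 0.01,"dz": 0,"yaw": 0},{"dx": -0.008,"dy": 0.02,"dz": 0,"yaw": 0},{"dx": -0.011,"dy": 0.03,"dz": 0,"yaw": 0},{"dx": -0.011,"dy": 0.03,"dz": 0,"yaw": 0},{"dx": -0.011,"dy": 0.03,"dz": 0,"yaw": 0},{"dx": -0.011,"dy": 0.03,"dz": 0,"yaw": 0},{"dx": -0.011,"dy": 0.03,"dz": 0,"yaw": 0},{"dx": -0.011,"dy": 0.03,"dz": 0,"yaw": 0},{"dx": -0.011,"dy": 0.03,"dz": 0,"yaw": 0},{"dx": -0.011,"dy": 0.03,"dz": 0,"yaw": 0},{"dx": -0.011,"dy": 0.03,"dz": 0,"yaw": 0},{"dx": -0.011,"dy": 0.03,"dz": 0,"yaw": 0},{"dx": -0.011,"dy": 0.03,"dz": 0,"yaw": 0},{"dx": -0.011,"dy": 0.03,"dz": 0,"yaw": 0},{"dx": -0.011,"dy": 0.03,"dz": 0,"yaw": 0},{"dx": -0.011,"dy": 0.03,"dz": 0,"yaw": 0},{"dx": -0.011,"dy": 0.03,"dz": 0,"yaw": 0},{"dx": -0.011,"dy": 0.03,"dz": 0,"yaw": 0},{"dx": -0.008,"dy": 0.01,"dz": 0,"yaw": 0},{"dx": 0,"dy": 0,"dz": 0,"yaw": 0}]'

```text
t: 6.1
eef_pos: [388.2, 300.8, 240.5]
tcp_rot: [3.14, 0.002, 0.002]
ft_force: [0.3, -0.1, -0.6]
opening: 0.271
grip_force: 29.9
```

```bash
python3 ws.py w3
```

```text
[389.  300.1 240.8]
pot [357. 133.] 1878 140.0 [439.7 217.6 138.6] [33. 33.  5.] [148. 114.  83.]
stilt [344.  14.] 916 [548.  215.7] 37.5 [40.3 49.1 57.1]
stilt [457.  12.] 638 [550.8  99.8] 25.7 [40.5 48.8 51.8]
stilt [449. 129.] 942 [436.2  93.6] 35.7 [40.1 48.8 54.1]
stilt [226. 131.] 421 [436.6 337.3] 19.4 [39.8 49.3 59.7]
```

View pics/w3.png

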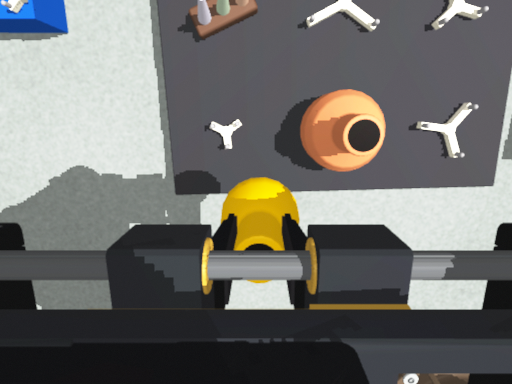

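S1 is at (226,131), S3 at (449,129) and the shelf terracotta pot at (345,130). The yellow pot is held upright. Going over S1 and down.

Call:
arm_command --deltas '[{"dx": 0.012,"dy": 0.009,"dz": 0,"yaw": 0},{"dx": 0.0238,"dy": 0.0185,"dz": 0,"yaw": 0},{"dx": 0.012,"dy": 0.009,"dz": -0.01,"yaw": 0},{"dx": 0,"dy": 0,"dz": -0.02,"yaw": 0},{"dx": 0,"dy": 0,"dz": -0.02,"yaw": 0},{"dx": 0,"dy": 0,"dz": -0.02,"yaw": 0},{"dx": 0,"dy": 0,"dz": -0.02,"yaw": 0},{"dx": 0,"dy": 0,"dz": -0.01,"yaw": 0},{"dx": 0,"dy": 0,"dz": -0.004,"yaw": 0},{"dx": 0,"dy": 0,"dz": 0,"yaw": 0},{"dx": 0,"dy": 0,"dz": 0,"yaw": 0}]'

```text
t: 7.25
eef_pos: [438.1, 336.8, 138.4]
tcp_rot: [-3.141, -0.001, -0.001]
ft_force: [-0.2, 0.1, -1.2]
opening: 0.27
grip_force: 29.9
```

Call:
arm_command --deltas '[{"dx": -0.001,"dy": 0,"dz": -0.003,"yaw": 0},{"dx": 0,"dy": 0,"dz": -0.002,"yaw": 0},{"dx": 0,"dy": 0,"dz": -0.001,"yaw": 0},{"dx": 0,"dy": 0,"dz": 0,"yaw": 0},{"dx": 0,"dy": 0,"dz": 0,"yaw": 0}]'

```text
t: 7.75
eef_pos: [436.7, 336.9, 131.7]
tcp_rot: [3.141, -0.0, -0.0]
ft_force: [-0.0, 0.5, -0.3]
opening: 0.269
grip_force: 29.9
```

Call:
arm_command --deltas '[{"dx": 0,"dy": 0,"dz": -0.0005,"yaw": 0},{"dx": 0,"dy": 0,"dz": -0.0005,"yaw": 0},{"dx": 0,"dy": 0,"dz": 0,"yaw": 0}]'

```text
t: 8.05
eef_pos: [436.9, 336.9, 131.2]
tcp_rot: [-3.141, -0.001, -0.0]
ft_force: [-0.7, -0.0, 6.7]
opening: 0.27
grip_force: 30.0
```

Contact, with 6.7 N pushing up. Releasing to 50 mm, then rising.

Call:
arm_command --deltas '[{"dx": 0,"dy": 0,"dz": 0,"yaw": 0},{"dx": 0,"dy": 0,"dz": 0,"yaw": 0},{"dx": 0,"dy": 0,"dz": 0,"yaw": 0},{"dx": 0,"dy": 0,"dz": 0,"yaw": 0},{"dx": 0,"dy": 0,"dz": 0.005,"yaw": 0},{"dx": 0,"dy": 0,"dz": 0.01,"yaw": 0},{"dx": 0,"dy": 0,"dz": 0.03,"yaw": 0},{"dx": 0,"dy": 0,"dz": 0.03,"yaw": 0},{"dx": 0,"dy": 0,"dz": 0.025,"yaw": 0},{"dx": 0,"dy": 0,"dz": 0.009,"yaw": 0},{"dx": 0,"dy": 0,"dz": 0,"yaw": 0}]' --gripper 0.055

```text
t: 9.15
eef_pos: [437.0, 337.0, 240.9]
tcp_rot: [-3.14, -0.002, -0.0]
ft_force: [-0.7, -0.6, -0.5]
opening: 0.576
grip_force: 0.0
```

```bash
python3 ws.py w4
cat > tp.py <<'E'
from h import *
import sys
c=snap('top',sys.argv[1]); w=cloud(c); z=w[...,2]; m=(w[...,0]>300)&(w[...,0]<720)&(abs(w[...,1])<520)&(z>95)&(z<180)
k,l,s,cc=cv2.connectedComponentsWithStats(m.astype(np.uint8))
for i in range(1,k):
    if s[i,4]>40:
        p=w[l==i]; zt=np.percentile(p[:,2],97); t=p[p[:,2]>zt-4]
        print('pot',cc[i].round(),zt.round(1),((np.percentile(t,3,axis=0)+np.percentile(t,97,axis=0))/2).round(1),np.ptp(t,axis=0).round(),c['color'][l==i].mean(0).round())
E
python3 tp.py t2
```

```text
[436.6 336.7 239.6]
pot [394. 189.] 1926 139.9 [439.8 217.7 138.4] [33. 33.  5.] [146. 105.  73.]
pot [260. 190.] 1451 146.6 [436.4 336.5 145.2] [25. 26.  5.] [188. 167.   8.]
stilt [377.  54.] 1224 [564.8 214.4] 42.6 [40.2 49.1 57.9]
stilt [484.  57.] 895 [560.  100.9] 28.2 [40.2 48.8 57.3]
stilt [476. 173.] 905 [436.2  91.1] 37.4 [40.4 48.8 53.9]
pot [416. 211.] 146.3 [ 577.3 -337.8  144.9] [38. 39.  6.] [76. 18. 42.]
pot [302. 204.] 135.1 [586.1 -95.1 133.4] [27. 28.  5.] [105.  65.  45.]
pot [299. 258.] 117.5 [476.6 -91.3 115.6] [44. 47.  6.] [227. 223. 217.]
pot [361. 264.] 134.3 [ 467.  -215.7  132.5] [29. 30.  5.] [33. 78. 44.]
pot [413. 272.] 140.4 [ 452.  -325.5  138.9] [33. 33.  5.] [ 21.  50. 108.]
pot [149. 273.] 140.8 [438.9 217.9 139.2] [33. 33.  6.] [152.  89.  57.]
pot [ 93. 274.] 146.0 [436.3 327.4 144.8] [21.  8.  6.] [184. 142.   0.]
```

The yellow pot stands on S1. Next is green.

Call:
arm_command --deltas '[{"dx": 0,"dy": -0.01,"dz": 0,"yaw": 0},{"dx": 0,"dy": -0.02,"dz": 0,"yaw": 0},{"dx": 0.001,"dy": -0.03,"dz": 0,"yaw": 0},{"dx": 0.002,"dy": -0.03,"dz": 0,"yaw": 0},{"dx": 0.002,"dy": -0.03,"dz": 0,"yaw": 0},{"dx": 0.002,"dy": -0.03,"dz": 0,"yaw": 0},{"dx": 0.002,"dy": -0.03,"dz": 0,"yaw": 0},{"dx": 0.002,"dy": -0.03,"dz": 0,"yaw": 0},{"dx": 0.002,"dy": -0.03,"dz": 0,"yaw": 0},{"dx": 0.002,"dy": -0.03,"dz": 0,"yaw": 0},{"dx": 0.002,"dy": -0.03,"dz": 0,"yaw": 0},{"dx": 0.002,"dy": -0.03,"dz": 0,"yaw": 0},{"dx": 0.002,"dy": -0.03,"dz": 0,"yaw": 0},{"dx": 0.002,"dy": -0.03,"dz": 0,"yaw": 0},{"dx": 0.002,"dy": -0.03,"dz": 0,"yaw": 0},{"dx": 0.002,"dy": -0.03,"dz": 0,"yaw": 0},{"dx": 0.002,"dy": -0.03,"dz": 0,"yaw": 0},{"dx": 0.0015,"dy": -0.03,"dz": 0,"yaw": 0},{"dx": 0,"dy": -0.03,"dz": 0,"yaw": 0},{"dx": 0,"dy": -0.0135,"dz": 0,"yaw": 0}]' --gripper 0.06

```text
t: 11.25
eef_pos: [466.5, -218.8, 238.6]
tcp_rot: [-3.141, 0.002, -0.002]
ft_force: [-0.5, 0.5, -0.3]
opening: 0.633
grip_force: 0.0
```

```bash
python3 ws.py w5
```

```text
[ 466.7 -219.4  238.7]
pot [406.  57.] 5043 146.0 [ 578.4 -338.8  144.6] [40. 40.  5.] [86. 28. 51.]
pot [107.  46.] 1889 134.1 [586.7 -97.3 132.4] [29. 30.  5.] [127.  78.  51.]
pot [121. 177.] 2422 116.6 [477.4 -92.8 115.2] [47. 47.  5.] [202. 197. 191.]
pot [258. 191.] 1097 134.1 [ 467.7 -218.   132.6] [29. 29.  5.] [34. 84. 45.]
pot [380. 205.] 1708 139.9 [ 455.9 -326.8  138.4] [27. 34.  5.] [27. 50. 98.]
```

Call:
arm_command --deltas '[{"dx": 0.001,"dy": 0.0015,"dz": -0.01,"yaw": 0},{"dx": 0,"dy": 0,"dz": -0.02,"yaw": 0},{"dx": 0,"dy": 0,"dz": -0.02,"yaw": 0},{"dx": 0,"dy": 0,"dz": -0.02,"yaw": 0},{"dx": 0,"dy": 0,"dz": -0.02,"yaw": 0},{"dx": 0,"dy": 0,"dz": -0.02,"yaw": 0},{"dx": 0,"dy": 0,"dz": -0.01,"yaw": 0},{"dx": 0,"dy": 0,"dz": 0,"yaw": 0},{"dx": 0,"dy": 0,"dz": 0,"yaw": 0}]'

```text
t: 12.2
eef_pos: [468.4, -214.7, 120.0]
tcp_rot: [3.142, -0.0, 0.0]
ft_force: [0.4, -0.6, -0.3]
opening: 0.631
grip_force: 0.0
```

Call:
arm_command --deltas '[{"dx": 0,"dy": 0,"dz": 0,"yaw": 0},{"dx": 0,"dy": 0,"dz": 0,"yaw": 0},{"dx": 0,"dy": 0,"dz": 0,"yaw": 0},{"dx": 0,"dy": 0,"dz": 0,"yaw": 0},{"dx": 0,"dy": 0,"dz": 0,"yaw": 0},{"dx": 0,"dy": 0,"dz": 0,"yaw": 0},{"dx": 0,"dy": 0,"dz": 0,"yaw": 0}]' --gripper 0.018

```text
t: 12.9
eef_pos: [468.3, -215.3, 119.7]
tcp_rot: [3.141, -0.0, -0.0]
ft_force: [0.4, -1.0, 0.9]
opening: 0.312
grip_force: 29.8
```

Call:
arm_command --deltas '[{"dx": 0,"dy": 0,"dz": 0.01,"yaw": 0},{"dx": 0,"dy": 0,"dz": 0.02,"yaw": 0},{"dx": 0,"dy": 0,"dz": 0.03,"yaw": 0},{"dx": 0,"dy": 0,"dz": 0.03,"yaw": 0},{"dx": 0,"dy": 0,"dz": 0.03,"yaw": 0},{"dx": 0,"dy": 0.01,"dz": 0.01,"yaw": 0},{"dx": 0.002,"dy": 0.02,"dz": 0,"yaw": 0},{"dx": 0.003,"dy": 0.03,"dz": 0,"yaw": 0},{"dx": 0.003,"dy": 0.03,"dz": 0,"yaw": 0},{"dx": 0.003,"dy": 0.03,"dz": 0,"yaw": 0},{"dx": 0.003,"dy": 0.03,"dz": 0,"yaw": 0},{"dx": 0.003,"dy": 0.03,"dz": 0,"yaw": 0},{"dx": 0.003,"dy": 0.03,"dz": 0,"yaw": 0},{"dx": 0.003,"dy": 0.03,"dz": 0,"yaw": 0},{"dx": 0.003,"dy": 0.03,"dz": 0,"yaw": 0},{"dx": 0.003,"dy": 0.03,"dz": 0,"yaw": 0},{"dx": 0.003,"dy": 0.02,"dz": 0,"yaw": 0},{"dx": 0,"dy": 0,"dz": 0,"yaw": 0},{"dx": 0,"dy": 0,"dz": 0,"yaw": 0}]'

```text
t: 14.8
eef_pos: [499.6, 105.2, 249.1]
tcp_rot: [3.141, 0.001, 0.001]
ft_force: [0.7, -0.9, -0.9]
opening: 0.315
grip_force: 29.8
```

```bash
python3 ws.py w6
```

```text
[499.7 104.6 249.2]
pot [489.  91.] 1585 134.0 [586.8 -91.7 132.3] [28. 23.  5.] [134.  89.  62.]
pot [461. 208.] 2272 116.6 [477.8 -91.4 115.2] [48. 50.  5.] [234. 233. 230.]
pot [ 38. 239.] 619 123.6 [443.9 326.8 123.5] [8. 7. 8.] [172. 131.   3.]
stilt [158. 116.] 997 [561.3 220.7] 41.6 [40.3 49.2 58.1]
stilt [260. 120.] 528 [560.  104.8] 26.6 [39.9 49.3 59.6]
```

View pics/w6.png

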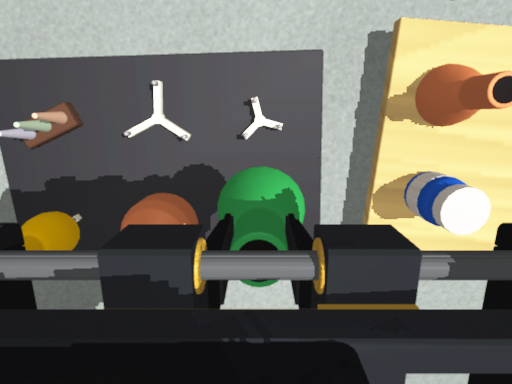

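S2's hub is at (260,120) and S4's at (158,116); the green pot is held upright. Moving over S2.

Call:
arm_command --deltas '[{"dx": 0.015,"dy": 0,"dz": 0,"yaw": 0},{"dx": 0.031,"dy": 0,"dz": 0,"yaw": 0},{"dx": 0.015,"dy": 0,"dz": -0.01,"yaw": 0},{"dx": 0,"dy": 0,"dz": -0.02,"yaw": 0},{"dx": 0,"dy": 0,"dz": -0.02,"yaw": 0},{"dx": 0,"dy": 0,"dz": -0.02,"yaw": 0},{"dx": 0,"dy": 0,"dz": -0.02,"yaw": 0},{"dx": 0,"dy": 0,"dz": -0.012,"yaw": 0},{"dx": 0,"dy": 0,"dz": 0,"yaw": 0},{"dx": 0,"dy": 0,"dz": 0,"yaw": 0},{"dx": 0,"dy": 0,"dz": 0,"yaw": 0}]'

```text
t: 15.95
eef_pos: [561.7, 104.7, 148.6]
tcp_rot: [3.142, -0.001, -0.0]
ft_force: [0.6, 0.4, -1.4]
opening: 0.313
grip_force: 29.8
```

Call:
arm_command --deltas '[{"dx": -0.001,"dy": 0,"dz": -0.004,"yaw": 0},{"dx": 0,"dy": 0,"dz": -0.003,"yaw": 0},{"dx": 0,"dy": 0,"dz": -0.001,"yaw": 0},{"dx": 0,"dy": 0,"dz": -0.0005,"yaw": 0},{"dx": 0,"dy": 0,"dz": 0,"yaw": 0},{"dx": 0,"dy": 0,"dz": 0,"yaw": 0}]'

```text
t: 16.55
eef_pos: [560.3, 104.8, 139.3]
tcp_rot: [3.142, -0.0, -0.0]
ft_force: [-0.9, 0.4, 1.1]
opening: 0.311
grip_force: 29.8
```

Call:
arm_command --deltas '[{"dx": 0,"dy": 0,"dz": -0.0005,"yaw": 0},{"dx": 0,"dy": 0,"dz": 0,"yaw": 0},{"dx": 0,"dy": 0,"dz": 0,"yaw": 0}]'

```text
t: 16.85
eef_pos: [560.4, 104.8, 139.0]
tcp_rot: [3.142, -0.001, -0.0]
ft_force: [-1.6, 0.3, 4.7]
opening: 0.312
grip_force: 29.8
```

Call:
arm_command --deltas '[{"dx": 0,"dy": 0,"dz": 0,"yaw": 0},{"dx": 0,"dy": 0,"dz": 0,"yaw": 0},{"dx": 0,"dy": 0,"dz": 0,"yaw": 0},{"dx": 0,"dy": 0,"dz": 0,"yaw": 0},{"dx": 0,"dy": 0,"dz": 0.005,"yaw": 0},{"dx": 0,"dy": 0,"dz": 0.01,"yaw": 0},{"dx": 0,"dy": 0,"dz": 0.03,"yaw": 0},{"dx": 0,"dy": 0,"dz": 0.03,"yaw": 0},{"dx": 0,"dy": 0,"dz": 0.025,"yaw": 0},{"dx": 0,"dy": 0,"dz": 0.01,"yaw": 0},{"dx": 0,"dy": 0,"dz": 0,"yaw": 0}]' --gripper 0.06

```text
t: 17.95
eef_pos: [560.5, 104.9, 250.1]
tcp_rot: [-3.141, -0.003, -0.0]
ft_force: [0.9, -0.2, -0.7]
opening: 0.632
grip_force: 0.0
```

```bash
python3 ws.py w7
```

```text
[560.1 104.8 248.7]
pot [480. 160.] 1608 133.9 [587.4 -95.8 132.4] [29. 30.  5.] [140.  96.  65.]
pot [261. 189.] 1839 153.7 [559.2 103.5 152.3] [29. 29.  5.] [ 49. 129.  69.]
pot [ 38. 295.] 165 127.2 [443.  325.1 125.9] [8. 5. 5.] [214. 174.   5.]
stilt [163. 170.] 833 [562.8 217.8] 39.6 [40.2 49.1 53.8]
```

Green stands on S2. Next is blue.

Call:
arm_command --deltas '[{"dx": 0,"dy": -0.01,"dz": 0,"yaw": 0},{"dx": -0.004,"dy": -0.02,"dz": 0,"yaw": 0},{"dx": -0.0075,"dy": -0.03,"dz": 0,"yaw": 0},{"dx": -0.008,"dy": -0.03,"dz": 0,"yaw": 0},{"dx": -0.008,"dy": -0.03,"dz": 0,"yaw": 0},{"dx": -0.008,"dy": -0.03,"dz": 0,"yaw": 0},{"dx": -0.008,"dy": -0.03,"dz": 0,"yaw": 0},{"dx": -0.008,"dy": -0.03,"dz": 0,"yaw": 0},{"dx": -0.008,"dy": -0.03,"dz": 0,"yaw": 0},{"dx": -0.008,"dy": -0.03,"dz": 0,"yaw": 0},{"dx": -0.008,"dy": -0.03,"dz": 0,"yaw": 0},{"dx": -0.008,"dy": -0.03,"dz": 0,"yaw": 0},{"dx": -0.008,"dy": -0.03,"dz": 0,"yaw": 0},{"dx": -0.008,"dy": -0.03,"dz": 0,"yaw": 0},{"dx": -0.008,"dy": -0.03,"dz": 0,"yaw": 0},{"dx": 0,"dy": -0.0113,"dz": 0,"yaw": 0},{"dx": 0,"dy": 0,"dz": 0,"yaw": 0}]' --gripper 0.065

```text
t: 19.7
eef_pos: [452.2, -327.6, 247.5]
tcp_rot: [-3.141, 0.001, -0.002]
ft_force: [-0.5, 0.1, -0.4]
opening: 0.683
grip_force: 0.0
```

```bash
python3 ws.py w8
```

```text
[ 452.4 -326.5  247.7]
pot [506.  29.] 769 114.5 [ 591.2 -536.5  112.8] [41. 13.  5.] [  9.  55. 101.]
pot [273.  43.] 4136 146.2 [ 578.4 -339.4  144.6] [40. 39.  5.] [85. 25. 49.]
pot [ 5. 37.] 381 114.4 [ 584.3 -109.7  113.1] [19.  6.  6.] [147.  82.  50.]
pot [ 17. 161.] 1746 116.6 [ 476.9 -101.8  114.9] [47. 32.  5.] [183. 177. 171.]
pot [259. 189.] 1443 140.1 [ 453.1 -327.6  138.6] [33. 33.  5.] [23. 47. 93.]
```

Call:
arm_command --deltas '[{"dx": 0.0005,"dy": -0.0005,"dz": -0.01,"yaw": 0},{"dx": 0,"dy": 0,"dz": -0.02,"yaw": 0},{"dx": 0,"dy": 0,"dz": -0.02,"yaw": 0},{"dx": 0,"dy": 0,"dz": -0.02,"yaw": 0},{"dx": 0,"dy": 0,"dz": -0.02,"yaw": 0},{"dx": 0,"dy": 0,"dz": -0.02,"yaw": 0},{"dx": 0,"dy": 0,"dz": -0.014,"yaw": 0},{"dx": 0,"dy": 0,"dz": 0,"yaw": 0},{"dx": 0,"dy": 0,"dz": 0,"yaw": 0}]'

```text
t: 20.65
eef_pos: [453.5, -326.1, 124.6]
tcp_rot: [-3.141, 0.0, 0.001]
ft_force: [1.0, -0.5, -0.1]
opening: 0.681
grip_force: 0.0
```

Call:
arm_command --deltas '[{"dx": 0,"dy": 0,"dz": 0,"yaw": 0},{"dx": 0,"dy": 0,"dz": 0,"yaw": 0},{"dx": 0,"dy": 0,"dz": 0,"yaw": 0},{"dx": 0,"dy": 0,"dz": 0,"yaw": 0},{"dx": 0,"dy": 0,"dz": 0,"yaw": 0},{"dx": 0,"dy": 0,"dz": 0,"yaw": 0},{"dx": 0,"dy": 0,"dz": 0,"yaw": 0}]' --gripper 0.02

```text
t: 21.35
eef_pos: [453.3, -327.2, 124.9]
tcp_rot: [3.141, -0.0, -0.0]
ft_force: [-0.9, -0.6, 3.5]
opening: 0.352
grip_force: 30.0
```

Call:
arm_command --deltas '[{"dx": 0,"dy": 0,"dz": 0.01,"yaw": 0},{"dx": 0,"dy": 0,"dz": 0.02,"yaw": 0},{"dx": 0,"dy": 0,"dz": 0.03,"yaw": 0},{"dx": 0,"dy": 0,"dz": 0.03,"yaw": 0},{"dx": 0,"dy": 0,"dz": 0.03,"yaw": 0},{"dx": 0,"dy": 0,"dz": 0.01,"yaw": 0},{"dx": 0,"dy": 0,"dz": 0,"yaw": 0}]'

```text
t: 22.05
eef_pos: [453.4, -327.1, 255.7]
tcp_rot: [3.14, -0.002, -0.0]
ft_force: [0.0, 0.6, -2.4]
opening: 0.359
grip_force: 30.0
```

Call:
arm_command --deltas '[{"dx": 0,"dy": 0.01,"dz": 0,"yaw": 0},{"dx": 0,"dy": 0.02,"dz": 0,"yaw": 0},{"dx": -0.001,"dy": 0.03,"dz": 0,"yaw": 0},{"dx": -0.001,"dy": 0.03,"dz": 0,"yaw": 0},{"dx": -0.001,"dy": 0.03,"dz": 0,"yaw": 0},{"dx": -0.001,"dy": 0.03,"dz": 0,"yaw": 0},{"dx": -0.001,"dy": 0.03,"dz": 0,"yaw": 0},{"dx": -0.001,"dy": 0.03,"dz": 0,"yaw": 0},{"dx": -0.001,"dy": 0.03,"dz": 0,"yaw": 0},{"dx": -0.001,"dy": 0.03,"dz": 0,"yaw": 0},{"dx": -0.001,"dy": 0.03,"dz": 0,"yaw": 0},{"dx": -0.001,"dy": 0.03,"dz": 0,"yaw": 0},{"dx": -0.001,"dy": 0.03,"dz": 0,"yaw": 0},{"dx": -0.001,"dy": 0.03,"dz": 0,"yaw": 0},{"dx": 0,"dy": 0.03,"dz": 0,"yaw": 0},{"dx": 0,"dy": 0.0037,"dz": 0,"yaw": 0},{"dx": 0,"dy": 0,"dz": 0,"yaw": 0},{"dx": 0,"dy": 0,"dz": 0,"yaw": 0}]'

```text
t: 23.85
eef_pos: [440.6, 96.7, 254.1]
tcp_rot: [3.141, 0.001, 0.0]
ft_force: [1.0, -0.8, -1.4]
opening: 0.356
grip_force: 30.0
```

```bash
python3 ws.py w9
```

```text
[440.8  96.3 254.3]
pot [486.  19.] 1701 134.0 [583.6 -92.3 132.5] [23. 24.  5.] [125.  83.  58.]
pot [252.  53.] 2260 153.9 [558.7 103.3 152.4] [29. 29.  5.] [ 55. 130.  74.]
pot [459. 147.] 2444 116.7 [477.1 -91.3 115.3] [47. 48.  5.] [237. 236. 233.]
pot [131. 189.] 1733 139.9 [439.7 216.4 138.4] [33. 34.  5.] [122.  76.  50.]
pot [ 19. 189.] 1316 139.3 [435.3 324.9 139.2] [20.  7.  8.] [220. 184.   2.]
stilt [146.  60.] 1122 [563.7 219.8] 42.6 [40.2 49.1 58.5]
stilt [14. 76.] 161 [547.1 362.4] 16.8 [57.3 65.8 74.3]
```

View pics/w9.png

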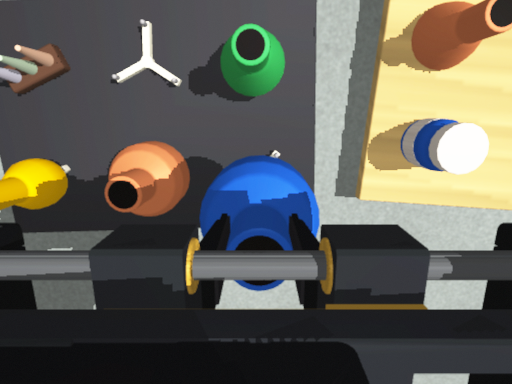

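The blue pot is over S3, with one stilt tip showing at (275,155). The terracotta pot at (150,178) is clear. Descending.

Call:
arm_command --deltas '[{"dx": 0,"dy": 0,"dz": -0.01,"yaw": 0},{"dx": 0,"dy": 0,"dz": -0.02,"yaw": 0},{"dx": 0,"dy": 0,"dz": -0.02,"yaw": 0},{"dx": 0,"dy": 0,"dz": -0.02,"yaw": 0},{"dx": 0,"dy": 0,"dz": -0.02,"yaw": 0},{"dx": 0,"dy": 0,"dz": -0.01,"yaw": 0},{"dx": 0,"dy": 0,"dz": -0.004,"yaw": 0},{"dx": 0,"dy": 0,"dz": -0.002,"yaw": 0},{"dx": 0,"dy": 0,"dz": -0.001,"yaw": 0},{"dx": 0,"dy": 0,"dz": 0,"yaw": 0},{"dx": 0,"dy": 0,"dz": 0,"yaw": 0}]'

```text
t: 25.0
eef_pos: [441.4, 96.7, 148.1]
tcp_rot: [3.142, -0.001, -0.0]
ft_force: [-0.9, -0.3, -1.0]
opening: 0.357
grip_force: 30.0
```

Call:
arm_command --deltas '[{"dx": 0,"dy": 0,"dz": -0.002,"yaw": 0},{"dx": 0,"dy": 0,"dz": -0.001,"yaw": 0},{"dx": 0,"dy": 0,"dz": -0.0005,"yaw": 0},{"dx": 0,"dy": 0,"dz": 0,"yaw": 0},{"dx": 0,"dy": 0,"dz": 0,"yaw": 0}]'

```text
t: 25.5
eef_pos: [441.4, 96.7, 144.4]
tcp_rot: [3.142, -0.001, -0.0]
ft_force: [0.1, 0.2, 4.2]
opening: 0.358
grip_force: 30.0
```

Contact. Release and rise.

Call:
arm_command --deltas '[{"dx": 0,"dy": 0,"dz": 0,"yaw": 0},{"dx": 0,"dy": 0,"dz": 0,"yaw": 0},{"dx": 0,"dy": 0,"dz": 0,"yaw": 0},{"dx": 0,"dy": 0,"dz": 0,"yaw": 0},{"dx": 0,"dy": 0,"dz": 0.005,"yaw": 0},{"dx": 0,"dy": 0,"dz": 0.01,"yaw": 0},{"dx": 0,"dy": 0,"dz": 0.03,"yaw": 0},{"dx": 0,"dy": 0,"dz": 0.03,"yaw": 0},{"dx": 0,"dy": 0,"dz": 0.025,"yaw": 0},{"dx": 0,"dy": 0,"dz": 0.01,"yaw": 0},{"dx": 0,"dy": 0,"dz": 0,"yaw": 0}]' --gripper 0.065

```text
t: 26.6
eef_pos: [441.5, 96.7, 255.4]
tcp_rot: [-3.142, -0.003, -0.0]
ft_force: [-0.0, 0.3, -0.1]
opening: 0.686
grip_force: 0.0
```

```bash
python3 ws.py w10
```

```text
[441.1  96.7 254.2]
pot [486.  21.] 1780 134.1 [584.7 -93.1 132.5] [25. 25.  5.] [124.  83.  58.]
pot [252.  56.] 2213 153.9 [558.7 103.4 152.4] [29. 29.  5.] [ 55. 130.  74.]
pot [458. 148.] 2420 116.7 [477.3 -91.3 115.3] [47. 48.  5.] [238. 236. 234.]
pot [260. 183.] 4671 159.3 [441.   96.6 158.1] [33. 33.  5.] [ 37.  92. 179.]
pot [132. 190.] 1709 139.9 [440.  216.5 138.5] [33. 34.  5.] [124.  78.  51.]
pot [ 19. 190.] 1348 141.2 [435.3 325.  140.7] [20.  7.  8.] [218. 181.   2.]
stilt [147.  62.] 1102 [561.5 220.1] 41.5 [40.3 49.1 58.4]
stilt [15. 78.] 154 [546.6 363.2] 17.1 [56.9 65.6 73.6]
```

Blue stands on S3. Next is plum.

Call:
arm_command --deltas '[{"dx": 0.002,"dy": -0.01,"dz": 0,"yaw": 0},{"dx": 0.005,"dy": -0.02,"dz": 0,"yaw": 0},{"dx": 0.01,"dy": -0.03,"dz": 0,"yaw": 0},{"dx": 0.01,"dy": -0.03,"dz": 0,"yaw": 0},{"dx": 0.01,"dy": -0.03,"dz": 0,"yaw": 0},{"dx": 0.01,"dy": -0.03,"dz": 0,"yaw": 0},{"dx": 0.01,"dy": -0.03,"dz": 0,"yaw": 0},{"dx": 0.01,"dy": -0.03,"dz": 0,"yaw": 0},{"dx": 0.01,"dy": -0.03,"dz": 0,"yaw": 0},{"dx": 0.01,"dy": -0.03,"dz": 0,"yaw": 0},{"dx": 0.01,"dy": -0.03,"dz": 0,"yaw": 0},{"dx": 0.01,"dy": -0.03,"dz": 0,"yaw": 0},{"dx": 0.01,"dy": -0.03,"dz": 0,"yaw": 0},{"dx": 0.01,"dy": -0.03,"dz": 0,"yaw": 0},{"dx": 0.01,"dy": -0.03,"dz": 0,"yaw": 0},{"dx": 0,"dy": -0.0155,"dz": 0,"yaw": 0},{"dx": 0,"dy": 0,"dz": 0,"yaw": 0},{"dx": 0,"dy": 0,"dz": 0,"yaw": 0}]' --gripper 0.075

```text
t: 28.45
eef_pos: [577.6, -338.3, 253.3]
tcp_rot: [-3.141, 0.001, -0.001]
ft_force: [-0.4, 0.3, -0.6]
opening: 0.793
grip_force: 0.0
```

```bash
python3 ws.py w11
```

```text
[ 577.8 -337.8  253.8]
pot [490. 147.] 6709 116.1 [ 612.8 -555.5  114.5] [158.  55.   6.] [ 24. 123. 196.]
pot [261. 183.] 2920 146.0 [ 579.2 -339.6  144.6] [39. 39.  5.] [85. 20. 46.]
pot [ 13. 176.] 894 133.2 [ 585.8 -108.2  131.5] [25. 10.  5.] [112.  63.  40.]
```

Call:
arm_command --deltas '[{"dx": 0.001,"dy": -0.001,"dz": -0.01,"yaw": 0},{"dx": 0,"dy": 0,"dz": -0.02,"yaw": 0},{"dx": 0,"dy": 0,"dz": -0.02,"yaw": 0},{"dx": 0,"dy": 0,"dz": -0.02,"yaw": 0},{"dx": 0,"dy": 0,"dz": -0.02,"yaw": 0},{"dx": 0,"dy": 0,"dz": -0.02,"yaw": 0},{"dx": 0,"dy": 0,"dz": -0.014,"yaw": 0},{"dx": 0,"dy": 0,"dz": 0,"yaw": 0},{"dx": 0,"dy": 0,"dz": 0,"yaw": 0}]'

```text
t: 29.4
eef_pos: [579.4, -339.6, 130.5]
tcp_rot: [3.141, -0.0, 0.0]
ft_force: [-0.6, 0.4, -0.7]
opening: 0.79
grip_force: 0.0
```

Call:
arm_command --deltas '[{"dx": 0,"dy": 0,"dz": 0,"yaw": 0},{"dx": 0,"dy": 0,"dz": 0,"yaw": 0},{"dx": 0,"dy": 0,"dz": 0,"yaw": 0},{"dx": 0,"dy": 0,"dz": 0,"yaw": 0},{"dx": 0,"dy": 0,"dz": 0,"yaw": 0},{"dx": 0,"dy": 0,"dz": 0,"yaw": 0},{"dx": 0,"dy": 0,"dz": 0,"yaw": 0}]' --gripper 0.026

```text
t: 30.1
eef_pos: [579.3, -339.8, 130.3]
tcp_rot: [3.141, -0.0, -0.0]
ft_force: [-0.3, 0.4, 2.3]
opening: 0.42
grip_force: 30.0
```

Call:
arm_command --deltas '[{"dx": 0,"dy": 0,"dz": 0.01,"yaw": 0},{"dx": 0,"dy": 0,"dz": 0.02,"yaw": 0},{"dx": 0,"dy": 0,"dz": 0.03,"yaw": 0},{"dx": 0,"dy": 0,"dz": 0.03,"yaw": 0},{"dx": 0,"dy": 0,"dz": 0.03,"yaw": 0},{"dx": 0,"dy": 0,"dz": 0.015,"yaw": 0},{"dx": 0,"dy": 0,"dz": 0.01,"yaw": 0},{"dx": 0,"dy": 0,"dz": 0,"yaw": 0}]'

```text
t: 30.9
eef_pos: [579.3, -339.9, 276.3]
tcp_rot: [3.141, -0.001, -0.0]
ft_force: [-0.2, -0.9, -3.6]
opening: 0.419
grip_force: 30.0
```

Call:
arm_command --deltas '[{"dx": 0,"dy": 0.01,"dz": 0,"yaw": 0},{"dx": 0,"dy": 0.02,"dz": 0,"yaw": 0},{"dx": -0.001,"dy": 0.03,"dz": 0,"yaw": 0},{"dx": -0.001,"dy": 0.03,"dz": 0,"yaw": 0},{"dx": -0.001,"dy": 0.03,"dz": 0,"yaw": 0},{"dx": -0.001,"dy": 0.03,"dz": 0,"yaw": 0},{"dx": -0.001,"dy": 0.03,"dz": 0,"yaw": 0},{"dx": -0.001,"dy": 0.03,"dz": 0,"yaw": 0},{"dx": -0.001,"dy": 0.03,"dz": 0,"yaw": 0},{"dx": -0.001,"dy": 0.03,"dz": 0,"yaw": 0},{"dx": -0.001,"dy": 0.03,"dz": 0,"yaw": 0},{"dx": -0.001,"dy": 0.03,"dz": 0,"yaw": 0},{"dx": -0.001,"dy": 0.03,"dz": 0,"yaw": 0},{"dx": -0.001,"dy": 0.03,"dz": 0,"yaw": 0},{"dx": -0.001,"dy": 0.03,"dz": 0,"yaw": 0},{"dx": -0.001,"dy": 0.03,"dz": 0,"yaw": 0},{"dx": -0.001,"dy": 0.03,"dz": 0,"yaw": 0},{"dx": -0.001,"dy": 0.03,"dz": 0,"yaw": 0},{"dx": 0,"dy": 0.03,"dz": 0,"yaw": 0},{"dx": 0,"dy": 0.0168,"dz": 0,"yaw": 0}]'

```text
t: 32.9
eef_pos: [561.7, 219.8, 274.4]
tcp_rot: [3.142, 0.001, 0.002]
ft_force: [0.1, -0.8, -4.3]
opening: 0.419
grip_force: 30.0
```

Call:
arm_command --deltas '[{"dx": 0,"dy": 0,"dz": -0.01,"yaw": 0},{"dx": 0,"dy": 0,"dz": -0.02,"yaw": 0},{"dx": 0,"dy": 0,"dz": -0.02,"yaw": 0},{"dx": 0,"dy": 0,"dz": -0.02,"yaw": 0},{"dx": 0,"dy": 0,"dz": -0.01,"yaw": 0},{"dx": 0,"dy": 0,"dz": 0,"yaw": 0},{"dx": 0,"dy": 0,"dz": 0,"yaw": 0}]'

```text
t: 33.6
eef_pos: [563.4, 216.8, 195.6]
tcp_rot: [3.142, -0.0, -0.001]
ft_force: [0.1, -0.1, -2.1]
opening: 0.419
grip_force: 30.0
```

Foot is at about 105 mm. Going down another 41.5 mm towards 154.

Call:
arm_command --deltas '[{"dx": 0,"dy": 0,"dz": -0.01,"yaw": 0},{"dx": 0,"dy": 0,"dz": -0.015,"yaw": 0},{"dx": 0,"dy": 0,"dz": -0.01,"yaw": 0},{"dx": 0,"dy": 0,"dz": -0.005,"yaw": 0},{"dx": 0,"dy": 0,"dz": -0.002,"yaw": 0},{"dx": 0,"dy": 0,"dz": 0,"yaw": 0},{"dx": 0,"dy": 0,"dz": 0,"yaw": 0}]'

```text
t: 34.3
eef_pos: [563.5, 217.1, 153.6]
tcp_rot: [-3.141, -0.001, -0.0]
ft_force: [0.1, 0.1, -3.8]
opening: 0.419
grip_force: 30.0
```

Call:
arm_command --deltas '[{"dx": -0.0005,"dy": 0,"dz": -0.002,"yaw": 0},{"dx": 0,"dy": 0,"dz": -0.001,"yaw": 0},{"dx": 0,"dy": 0,"dz": -0.0005,"yaw": 0},{"dx": 0,"dy": 0,"dz": 0,"yaw": 0},{"dx": 0,"dy": 0,"dz": 0,"yaw": 0}]'

```text
t: 34.8
eef_pos: [562.8, 217.0, 150.0]
tcp_rot: [-3.142, -0.0, -0.0]
ft_force: [-1.5, -0.1, 0.4]
opening: 0.423
grip_force: 30.0
```

Touching: about 3.5 N of the load has been taken up. Releasing and rising clear.

Call:
arm_command --deltas '[{"dx": 0,"dy": 0,"dz": -0.0003,"yaw": 0},{"dx": 0,"dy": 0,"dz": 0,"yaw": 0}]'

```text
t: 35.0
eef_pos: [562.9, 217.1, 149.8]
tcp_rot: [-3.142, -0.001, -0.0]
ft_force: [-0.4, -1.2, 4.3]
opening: 0.42
grip_force: 30.0
```

Call:
arm_command --deltas '[{"dx": 0,"dy": 0,"dz": 0,"yaw": 0},{"dx": 0,"dy": 0,"dz": 0,"yaw": 0},{"dx": 0,"dy": 0,"dz": 0,"yaw": 0},{"dx": 0,"dy": 0,"dz": 0,"yaw": 0},{"dx": 0,"dy": 0,"dz": 0.005,"yaw": 0},{"dx": 0,"dy": 0,"dz": 0.01,"yaw": 0},{"dx": 0,"dy": 0,"dz": 0.03,"yaw": 0},{"dx": 0,"dy": 0,"dz": 0.03,"yaw": 0},{"dx": 0,"dy": 0,"dz": 0.025,"yaw": 0},{"dx": 0,"dy": 0,"dz": 0.01,"yaw": 0},{"dx": 0,"dy": 0,"dz": 0,"yaw": 0}]' --gripper 0.07

```text
t: 36.1
eef_pos: [563.0, 217.1, 260.9]
tcp_rot: [-3.141, -0.003, -0.0]
ft_force: [-0.0, -0.5, -0.2]
opening: 0.737
grip_force: 0.0
```

Call:
arm_command --deltas '[{"dx": 0,"dy": -0.015,"dz": 0.01,"yaw": 0},{"dx": 0,"dy": -0.03,"dz": 0.01,"yaw": 0},{"dx": 0,"dy": -0.03,"dz": 0,"yaw": 0},{"dx": 0,"dy": -0.03,"dz": 0,"yaw": 0},{"dx": 0,"dy": -0.03,"dz": 0,"yaw": 0},{"dx": 0,"dy": -0.03,"dz": 0,"yaw": 0},{"dx": 0,"dy": -0.03,"dz": 0,"yaw": 0},{"dx": 0,"dy": -0.03,"dz": 0,"yaw": 0},{"dx": 0,"dy": -0.03,"dz": 0,"yaw": 0},{"dx": 0,"dy": -0.03,"dz": 0,"yaw": 0},{"dx": 0,"dy": -0.03,"dz": 0,"yaw": 0},{"dx": 0,"dy": -0.03,"dz": 0,"yaw": 0},{"dx": 0,"dy": -0.03,"dz": 0,"yaw": 0},{"dx": 0,"dy": -0.03,"dz": 0,"yaw": 0},{"dx": 0,"dy": -0.03,"dz": 0,"yaw": 0},{"dx": 0,"dy": -0.02,"dz": 0,"yaw": 0},{"dx": 0,"dy": 0,"dz": 0,"yaw": 0},{"dx": 0,"dy": 0,"dz": 0,"yaw": 0}]'

```text
t: 37.9
eef_pos: [562.3, -238.0, 278.8]
tcp_rot: [-3.141, 0.001, -0.001]
ft_force: [0.3, 0.5, -0.9]
opening: 0.736
grip_force: 0.0
```

```bash
python3 tp.py t3
python3 - <<'E'
from h import *
c=snap('scene','s3')
t=load('t3')['color'][165:320,60:260,::-1]; s=c['color'][170:330,230:450,::-1]
cv2.imwrite('pics/fin.png',np.hstack([cv2.resize(t,(400,310),interpolation=2),cv2.resize(s,(400,310),interpolation=2)]))
E
```

```text
pot [152. 214.] 166.2 [561.5 217.8 164.9] [39. 40.  6.] [98. 19. 52.]
pot [302. 204.] 135.5 [586.3 -95.4 133.7] [27. 28.  5.] [112.  72.  51.]
pot [206. 216.] 154.6 [558.4 104.3 152.9] [28. 28.  5.] [ 36. 106.  54.]
pot [299. 258.] 117.9 [476.6 -90.8 116.1] [44. 47.  6.] [188. 184. 179.]
pot [207. 274.] 160.1 [440.3  97.1 159. ] [34. 31.  6.] [17. 44. 98.]
pot [149. 273.] 140.7 [439.1 218.1 139.4] [33. 32.  5.] [165.  99.  63.]
pot [ 90. 274.] 147.8 [435.6 336.9 146.4] [25. 26.  7.] [175. 138.   3.]
```

View pics/fin.png

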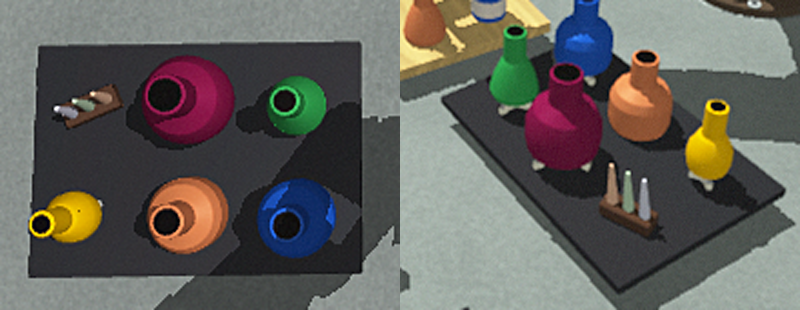

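All four pots stand upright on their own stilts, within about 3 mm of centre by the top camera. The terracotta pots have not moved.

```bash
python3 -c "
from cell import job_done; print(job_done())"
```

```text
the job is handed in; nothing more can be done
None
```

I handed the job in at about 38 s: all four glazed pots stand upright and released on the stilts of their own size, within about 3 mm of centre by the top camera, and both terracotta pots are where they were; no verdict came back.

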